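# Clamp the black cap for printing

## Robot

A 6-joint arm with a two-finger parallel gripper is mounted at the origin on a cart in front of the work surface, level with it; the furniture and walls round the work are solid. World frame = base frame: x ahead of the robot, y to its left, z up, the work surface at z = 0. Lengths are in m, angles in rad, forces in N, time in s.
With the tool pointing down it reaches from about 0.35 to 0.775 m from the base axis. Payload 7.3 kg.
Tool frame: the origin (TCP) lies between the finger pads; the fingertips stand 17 mm ahead of it and the grasp point (between the pads) lies 2 mm behind it; z points along the fingers, y is the direction in which the jaws open and shut (so a half turn about z gives the same grasp; the last joint's range is limited). The gripper opens to 92 mm and grips with 3 to 60 N. Pads are 19 mm wide; open, the fingers measure 130 mm over their backs; the gripper's body (75 mm by 190 mm) begins 47 mm behind the grasp point.
Start: joints at [0.966, 0.342, 1.524, -0, 1.275, -0.146], TCP at [0.232, 0.471, 0.244] pointing down, gripper open.
Joint ranges: [-2.53, 2.53], [-0.77, 2.02], [0.04, 2.7], [-1, 4.14], [0.28, 2.66], [-3.11, 3.11]. Speed limits (rad/s): [2.57, 2.57, 3.14, 3.14, 3.14, 3.14].

## Interface

Orientations are given as [roll, pitch, yaw] about the fixed x, y, z axes, in that order (R = Rz(yaw) Ry(pitch) Rx(roll)).
In Python, from cell import sensors, vision, hand_in gives the robot as it stands.
- The arm moves only by the tool step_arm, never from a script. Its argument "series" is a list of rows, each a list of 5 numbers: the opening, from 0 (shut) to 1 (fully open), then the shift along the world's x, y, z each as a share of 25 mm, from -1 to 1, then the turn about the world's z as a share of 0.08 rad, from -1 to 1. A call has 1 to 12 rows; each row shifts and turns the commanded pose from where the row before left it; what a row does not reach is not made up. A row lasts 1/10 s, in which the tool goes at most 50 mm and 8.59 degrees, less where a joint would pass 70% of its speed; a pose out of reach is approached as far as the arm can. A call with a number of a shift or a turn outside -1 to 1 is refused whole. A call with a gripper value outside its range is refused whole. The fingers move at their own pace and stop on an object; "squeeze" is the grip in N (left out, the last holds). Time passes only in rows, so rows that do not move let the fingers close. It gives the time, the measured TCP pose, the force and the opening at its end, in the units of the state.
- sensors.observe(): the state, without advancing time (a new reading comes with each control period).
- vision.read_camera(name): name is "side" or "top"; returns a dict with "pixels" (480x640x3 uint8, blue, green, red), "range_z" (480x640 float32, m along the optical axis (not along the pixel's ray), 0 where there is no reading), "camera_matrix" (3x3 intrinsics, pixels), "k1" (the pictures are not rectified: a ray, as slopes to the right and down, at radius r is drawn at 1 + k1 r^2 times it, then the intrinsics apply), "pose" (4x4, takes a point from camera to world coordinates). Camera axes: x right, y down, z forward; pixel columns grow to the right and rows downward; lengths in m; the calibration is good to about 2 mm. A picture is of the moment at which its call begins.
- hand_in(): hands the job in, once; it reports no verdict.
The state is a dict: "time": time; "qpos": joint angles; "qvel": joint speeds; "joint_efforts": joint torques, N m; "tool_pos": TCP position; "tool_rot": TCP orientation; "contact_force": force on the tool from outside, world axes, zero at the start; "torque": the same for the moment, N m; "opening": finger opening in m.
Only numpy, scipy, OpenCV 4.12 (cv2) and the standard library are available. Lean on these libraries where they do the work, as an engineer would, in place of code of your own. Each camera call takes 0.05 s, during which the arm holds its last target.

## Task

Two cap clamps stand side by side on a plate on the bench with their sprung arms raised. Press the red paddle of the clamp that holds the black cap down until its catch snaps in and holds the arm down, then let go. The black cap must stay in its nest; leave the clamp with the white cap open.

Things in the scene. Friction and masses are not known exactly. Their poses are not given: they have to be found in the camera images.
- black_cap: Black moulded cap, 24 mm across, 9 mm high, loose in the round nest of one of two identical blue clamps (184 x 66 mm, fixed; the other holds a white cap). Origin: centre of its underside, 18 mm above the bench. Seen from above, paddle, catch, cap and hinge lie on the clamp's middle line, the paddle on the robot's side of the cap, the hinge axis 85 mm behind the cap and 52 mm above the bench.
- paddle_1 (a point): Centre of the top of the red paddle (40 mm long, 36 wide) of the clamp with the black cap, 182 mm from the hinge along the arm. Raised: 137 mm above the bench, 76 mm from the cap, sloping 24 degrees down to the hinge. Latched: level, 64 mm up, 97 mm from the cap. Press 2 to 4 mm past that (hard stop at 59 mm); takes 2 to 8 N. Keep off the dark catch 45 mm nearer the cap.
- clamp_arm_1 (a joint): Hinge of the arm of the clamp with the black cap, rad: 0 raised (a spring returns it there), 0.42 latched with the arm level, 0.445 at the hard stop. It latches only when pressed past about 0.43; if released before that it springs back up.
- clamp_arm_2 (a joint): The same hinge of the other clamp, which holds the white cap: it starts raised at 0 and stays there. The clamps stand parallel on one fixed plate, 6 mm thick, middle lines 100 mm apart, either one on the left; they face the robot, turned by -0.35 to 0.1 rad from square.

How it is judged:
At the end, for the whole second after the job is handed in: The arm of the clamp with the black cap is held down by its catch (beyond 0.38 rad), the arm of the clamp with the white cap is raised (below 0.08 rad), and the black cap lies in its nest, within 8 mm of where it started (value of joint clamp_arm_1 above 0.38 rad and value of joint clamp_arm_2 below 0.08 rad and distance of black_cap from where it was at the start of the episode below 0.008 m); the robot touches nothing.
It fails at once if the arm of the clamp with the white cap is pressed down (past 0.2 rad) (value of joint clamp_arm_2 above 0.2 rad).
It also fails if it takes over 27 s, if anything falls off the work surface, if the arm or the gripper's body presses on something with over 40 N, if the wrist force passes 120 N, or if a joint passes its speed limit or range.

## Working session

There is one attempt and no reset: what is moved stays moved. The work goes in short steps, Python scripts to look and compute and a tool call to move; the robot and the scene stay as the last step left them, time stands still between calls to the robot, and variables do not carry over. Pictures are saved under pics/ and viewed, and the job is handed in when it is done.

Besides the shell and the picture viewer there is one more tool, called after "Emit:" as name([rows], argument=value, ...), one row to a line, values as JSON. step_arm: Moves the arm, as the interface text tells. Its arguments: {"type":"object","properties":{"series":{"type":"array","items":{"type":"array","items":{"type":"number","minimum":-1,"maximum":1}}},"squeeze":{"type":"number"}},"required":["series"]}

```bash
mkdir -p pics; python3 - <<'E'
from cell import sensors, vision
import cv2, numpy as np
s=sensors.observe(); print(s)
for n in("side","top"):
    c=vision.read_camera(n); cv2.imwrite(f"pics/{n}0.png",c["pixels"]); np.savez(f"{n}0.npz",**c)
    print(n,c["camera_matrix"],c["k1"],c["pose"])
E
```

```text
{'time': 0.0, 'qpos': array([ 9.65990145e-01,  3.42704541e-01,  1.52505332e+00, -4.48031897e-05,
        1.27539510e+00, -1.45986727e-01]), 'qvel': array([-0.00067571, -0.00119795, -0.00115598,  0.00085467,  0.00041447,
        0.00089667]), 'joint_efforts': array([-5.64980655e-04, -4.31251931e+01, -2.44218367e+01,  7.17659807e-02,
        5.59488160e-02, -8.07101901e-05]), 'tool_pos': array([0.23227332, 0.47037768, 0.24304171]), 'tool_rot': array([-3.14004271e+00, -1.84589414e-04,  2.68278613e+00]), 'contact_force': array([0.06193218, 0.75748621, 0.27477983]), 'torque': array([ 0.01021114, -0.05073236, -0.01016826]), 'opening': 0.09191989921247587}
side [[548.58783938   0.         315.23364842]
 [  0.         548.58783938 237.87660835]
 [  0.           0.           1.        ]] -0.15748430142462627 [[ 0.93265068 -0.23909693  0.27017653  0.38761476]
 [-0.36073631 -0.60626614  0.7087388  -0.81163437]
 [-0.00565839 -0.75846821 -0.65168547  0.6653731 ]
 [ 0.          0.          0.          1.        ]]
top [[508.14895128   0.         324.58708276]
 [  0.         508.14895128 243.97836114]
 [  0.           0.           1.        ]] -0.10405352912319714 [[-0.08982165 -0.97464293  0.20494691  0.46971623]
 [-0.99595626  0.08752998 -0.02023919 -0.22380287]
 [ 0.00178699 -0.20593608 -0.97856381  0.96147263]
 [ 0.          0.          0.          1.        ]]
```

View pics/side0.png

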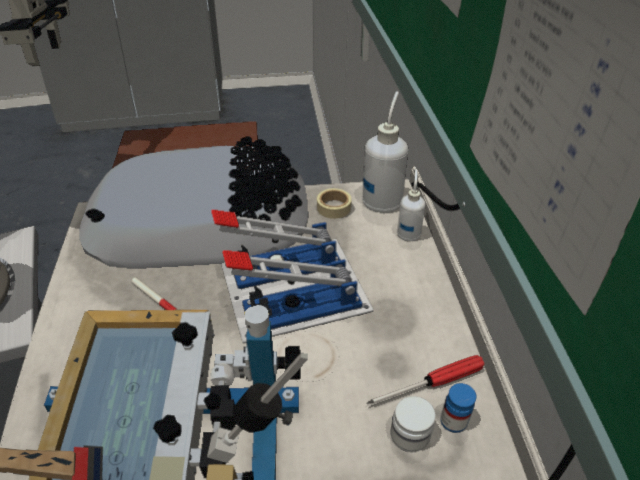

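View pics/top0.png

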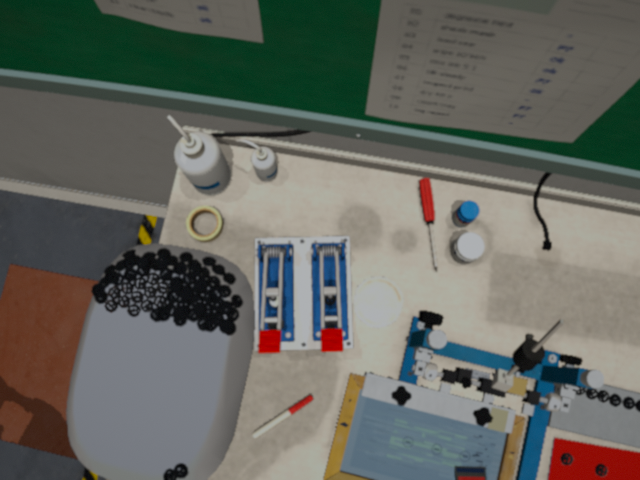

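Side view: red paddles at about (225,218) and (238,261). Top view: paddles at about (270,341) and (332,340). I'll zoom in on the caps next.

```bash
cat > h.py <<'E'
import numpy as np, cv2
def load(n): return dict(np.load(n+".npz"))
def pts(c,uv,z=None):
    K=c["camera_matrix"]; uv=np.atleast_2d(uv).astype(float)
    d=np.array([float(c["k1"]),0,0,0,0.])
    xy=cv2.undistortPoints(uv.reshape(-1,1,2),K,d).reshape(-1,2)
    ray=np.c_[xy,np.ones(len(xy))]
    return ray
def world(c,uv,depth):
    r=pts(c,uv)*np.asarray(depth).reshape(-1,1)
    return r@c["pose"][:3,:3].T+c["pose"][:3,3]
def atz(c,uv,z):
    r=pts(c,uv)@c["pose"][:3,:3].T; o=c["pose"][:3,3]
    return o+r*((z-o[2])/r[:,2:3])
E
python3 - <<'E'
from h import *
for n,(x0,y0,x1,y1) in {"side":(195,190,385,340),"top":(235,225,370,365)}.items():
    c=load(n+"0"); im=c["pixels"]; 
    cv2.imwrite(f"pics/{n}zoom.png",cv2.resize(im[y0:y1,x0:x1],None,fx=4,fy=4,interpolation=cv2.INTER_CUBIC))
    b,g,r=[im[...,i].astype(int) for i in range(3)]
    m=((r>120)&(g<60)&(b<60)).astype(np.uint8)
    k,l,st,ce=cv2.connectedComponentsWithStats(m)
    for i in range(1,k):
        if st[i,4]>60:
            v,u=np.where(l==i); d=c["range_z"][v,u]; ok=d>0
            P=world(c,np.c_[u,v][ok],d[ok]) if ok.any() else np.zeros((1,3))
            print(n,ce[i],st[i],"med",np.median(P,0).round(4),"mean",P.mean(0).round(4),"min",P.min(0).round(3),"max",P.max(0).round(3),"atz137",atz(c,ce[i],.137).round(4))
E
```

```text
side [224.74267101 217.81107492] [212 210  27  17 307] med [ 0.4929 -0.1429  0.1386] mean [ 0.4929 -0.1426  0.1385] min [ 0.475 -0.159  0.129] max [ 0.512 -0.121  0.147] atz137 [[ 0.4932 -0.1408  0.137 ]]
side [237.16216216 259.48894349] [223 251  29  18 407] med [ 0.4863 -0.2424  0.1386] mean [ 0.4863 -0.242   0.1387] min [ 0.468 -0.258  0.129] max [ 0.505 -0.224  0.147] atz137 [[ 0.4866 -0.2402  0.137 ]]
side [166.24050633 304.97468354] [160 300  15  10  79] med [ 0.3728 -0.1693  0.0133] mean [ 0.3732 -0.1693  0.013 ] min [ 0.364 -0.183  0.007] max [ 0.384 -0.157  0.017] atz137 [[ 0.3759 -0.2913  0.137 ]]
side [456.63285024 368.67954911] [429 356  55  27 621] med [ 0.739  -0.4542  0.0221] mean [ 0.739  -0.4536  0.0221] min [ 0.697 -0.462  0.015] max [ 0.782 -0.442  0.028] atz137 [[ 0.6761 -0.5175  0.137 ]]
side [ 80.54639175 463.55154639] [ 72 447  16  33 388] med [ 0.2325 -0.4506  0.0808] mean [ 0.2325 -0.4502  0.0809] min [ 0.221 -0.471  0.076] max [ 0.241 -0.428  0.085] atz137 [[ 0.2474 -0.485   0.137 ]]
top [426.61868687 199.25      ] [420 178  14  43 396] med [ 0.737  -0.4477 
[... 239 characters left out ...]
381] min [ 0.468 -0.255  0.127] max [ 0.504 -0.221  0.147] atz137 [[ 0.4857 -0.2375  0.137 ]]
top [269.21111111 341.13333333] [259 330  21  23 450] med [ 0.4918 -0.1383  0.1383] mean [ 0.492  -0.1384  0.1381] min [ 0.474 -0.155  0.126] max [ 0.51  -0.122  0.148] atz137 [[ 0.492  -0.1382  0.137 ]]
top [300.336 403.888] [289 396  23  17 125] med [ 0.378  -0.1726  0.0127] mean [ 0.3781 -0.1731  0.0127] min [ 0.365 -0.194  0.008] max [ 0.391 -0.152  0.019] atz137 [[ 0.3901 -0.1799  0.137 ]]
top [592.81462708 462.14337437] [ 548  439   92   41 2762] med [ 0.2111 -0.6986  0.0038] mean [ 0.2125 -0.7037  0.0038] min [ 0.167 -0.799 -0.003] max [ 0.265 -0.613  0.01 ] atz137 [[ 0.2485 -0.6365  0.137 ]]
```

```bash
ls pics
```

```text
side0.png
sidezoom.png
top0.png
topzoom.png
```

View pics/sidezoom.png

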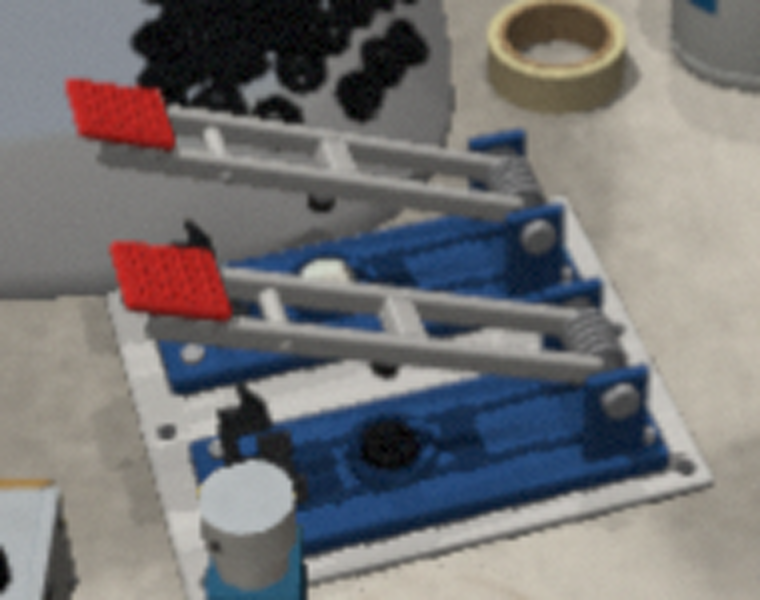

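View pics/topzoom.png

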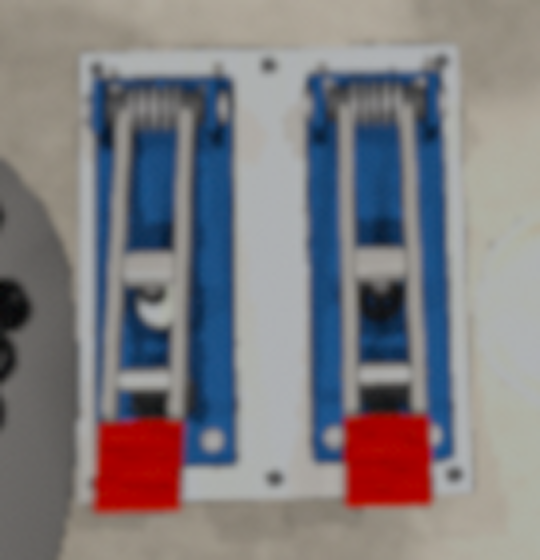

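The black cap is in the right-hand clamp (y ≈ -0.24): side px (292,301), with the white cap at (277,259). Next I'll check the cap and axis geometry, and the obstacle heights along the route.

```bash
python3 - <<'E'
from h import *
A=[]
for n in("side","top"):
    c=load(n+"0"); v,u=np.where(c["range_z"]>0)
    P=world(c,np.c_[u,v],c["range_z"][v,u]); A.append(P)
    if n=="side":
        for uv in [(292,301),(277,259)]:
            print(uv,"depth",world(c,uv,c["range_z"][uv[1],uv[0]]).round(4),"z27",atz(c,uv,.027).round(4))
    else: print("topcap",atz(c,(235+382/4,225+303/4),.027).round(4))
P=np.vstack(A)
xs=np.arange(.1,.75,.05); ys=np.arange(.6,-.46,-.05)
print("x     ",xs.round(2))
for y in ys:
    print("%5.2f"%y,*["%4d"%(1000*np.max(q)) if len(q:=P[(abs(P[:,0]-x)<.025)&(abs(P[:,1]-y)<.025)][:,2]) else "   ." for x in xs])
p=np.array([.4862,-.2395]);q=np.array([.4925,-.1400]);d=q-p;a=np.array([d[1],-d[0]])/np.hypot(*d)
print("axis",a,"sep",np.hypot(*d),"cap pred",p+a*.076,"latched",p-a*.021,"yaw",np.arctan2(a[0],a[1]), np.arctan2(a[1],a[0]))
E
```

```text
(292, 301) depth [[ 0.5636 -0.2444  0.0246]] z27 [[ 0.563  -0.2465  0.027 ]]
(277, 259) depth [[ 0.5711 -0.1462  0.0281]] z27 [[ 0.5714 -0.1451  0.027 ]]
topcap [[ 0.5582 -0.2444  0.027 ]]
x      [0.1  0.15 0.2  0.25 0.3  0.35 0.4  0.45 0.5  0.55 0.6  0.65 0.7 ]
 0.60 -767 -769    .    .    .    .    .    .    .    .    .    .    .
 0.55 -773    .    .  335  329    .    .    .    .    .    .    .    .
 0.50    .    .    .  350  335    .    .    .    .    .    .    .    .
 0.45    .    .  375  368    .    3    3    2    2    1    .    .    .
 0.40    .  335  374  374    .    4    6    4    4    5    5    5    3
 0.35    .    .  336  335    .    5    4    5    4    6    5    5    3
 0.30    .    .    .    .    3    5    4    5    4    4    4    5    .
 0.25    .    .    .    .   39   62   64   63   44   22    5    6    .
 0.20    .    .    .   24   69   74   75   75   75   74   86   34    .
 0.15    4    3    0   41   74   74   75   75   74   83   91   92   51
 0.10    4    3    3   53   75   75   75   75   75   84   85   92   58
 0.05   12    3    3   75   79   75   75   76   76   94 
[... 192 characters left out ...]
   20  144  145  115   72   66   19
-0.15    3    4    4    4    5   16   19  146  148  119   96   73   20
-0.20    .    3    3   83   84   12   18  145  143  113   22   66   19
-0.25    2    3   18   83   84   84   85  147  146  117   93   70   11
-0.30    3   21   82   83   72  101  136  104   12   19   20   66    9
-0.35    3    3   83   83   72  135  138  111    5    6    5    5    4
-0.40    2    2   84   75   71  106  115  194  195    5    4    4    4
-0.45    .  122  112   90  104  138  133   30  109    4   17   19   26
axis [ 0.99800151 -0.06319005] sep 0.09969924774039168 cap pred [ 0.56204811 -0.24430244] latched [ 0.46524197 -0.23817301] yaw 1.6340285008109523 -0.06323217401605565
```

```bash
python3 - <<'E'
from h import *
A=[]
for n in("side","top"):
    c=load(n+"0"); v,u=np.where(c["range_z"]>0)
    A.append(world(c,np.c_[u,v],c["range_z"][v,u]))
P=np.vstack(A)
xs=np.arange(.32,.58,.01); ys=np.arange(-.2,-.46,-.01)
print("x    ",*["%4d"%round(x*1000) for x in xs])
for y in ys:
    print("%5.2f"%y,*["%4d"%(1000*np.max(q)) if len(q:=P[(abs(P[:,0]-x)<.005)&(abs(P[:,1]-y)<.005)][:,2]) else "   ." for x in xs])
E
```

```text
x      320  330  340  350  360  370  380  390  400  410  420  430  440  450  460  470  480  490  500  510  520  530  540  550  560  570
-0.20    1    1    2    4    3    2    1   11    2    3    3    3    3    3    3    8   10    9    9    9    8    9    8    8   10    9
-0.21    2    2    3    3    3    4    1    5    3    2    3    2    2    2    3    7   11   19   22   21   20   20   21   20   20   20
-0.22   84    2    2    4    3    2    2    3    2    3    2    2    2    2    2  145  143  139  135  128  120  113   21  103   21   21
-0.23   83   84   82   77    3    2    2    3    4    3    3    2    2    4    3  147  146  141  135  130  119  117  111  105  103   97
-0.24   83   82   83   84   83   81    1    2    2    4    3    2    3    2    2  147  146  140  136  130  113  111   21   28   87   95
-0.25   82   83   84   84   84   84   84   83   81    3    3    2    3    3    2  146  145  139  135  123  118  115  110  105   98   95
-0.26   69   80   83   83   83   83   84   84   83   83   83   82    3    5    1  145  142  138  134  123  119  114  109  106  100   99
-0.27   70  
[... 1871 characters left out ...]
    2    3    2    3
-0.41   69   69  102  106  106  105  107  105  110  109  114  111    .  158  193  194  193  149  120  121  119    5    3    2    3    2
-0.42   71   69  105  105  105  105  106   99  112  113  113    2    0   29    .    .  159  109  119  120  118    3    4    2    3    3
-0.43   70   69  105  106  105  106  105  108  112  112  112    3   24   26    .   25   10    0  109  108    3    2    3    2    2    2
-0.44   70  104  104  105  106  105  104  132  132  132  114    3   27   28   27   27    1    3    2    1    3    2    2    2    3    2
-0.45   69  105  135  136  106  107    0  133  132  132  115    2   27   29   27   27    4    2    2    2    3    3    3    3    2    2
```

```bash
python3 - <<'E'
from h import *
for n,(x0,y0,x1,y1) in {"side":(180,290,330,480),"top":(320,300,460,420)}.items():
    im=load(n+"0")["pixels"]
    cv2.imwrite(f"pics/{n}post.png",cv2.resize(im[y0:y1,x0:x1],None,fx=3,fy=3,interpolation=cv2.INTER_CUBIC))
E
```

```text
(no output)
```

View pics/toppost.png

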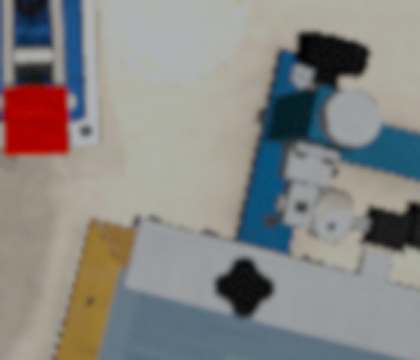

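Emit:
step_arm([
  [0,0.7,-1,0,-1],
  [0,0.7,-1,0,-1],
  [0,0.7,-1,0,-1],
  [0,0.7,-1,0,-1],
  [0,0.7,-1,0,-1],
  [0,0.7,-1,0,-1],
  [0,0.7,-1,0,-1],
  [0,0.7,-1,0,-1],
  [0,0.7,-1,0,-1],
  [0,0.7,-1,0,-1],
  [0,0.7,-1,0,-1],
  [0,0.7,-1,0,-1],
], squeeze=20)

```text
time: 1.3
tool_pos: [0.4429, 0.1696, 0.2435]
tool_rot: [-3.141, 0.0, 1.719]
contact_force: [0.3, 0.9, 0.1]
opening: 0.0018
```

Emit:
step_arm([
  [0,0.1,-1,0,-0.22],
  [0,0.1,-1,0,-0.22],
  [0,0.1,-1,0,-0.22],
  [0,0.1,-1,0,-0.22],
  [0,0.1,-1,0,-0.22],
  [0,0.1,-1,0,-0.22],
  [0,0.1,-1,0,-0.22],
  [0,0.1,-1,0,-0.22],
  [0,0.1,-1,0,-0.22],
  [0,0.1,-1,0,-0.22],
  [0,0.1,-1,0,-0.22],
  [0,0.1,-1,0,-0.22],
])

```text
time: 2.5
tool_pos: [0.4723, -0.1302, 0.2434]
tool_rot: [-3.141, -0.0, 1.511]
contact_force: [0.2, 0.5, -0.8]
opening: 0.0002
```

Emit:
step_arm([
  [0,0.05,-0.9,0,0],
  [0,0.05,-0.9,0,0],
  [0,0.05,-0.9,0,0],
  [0,0.05,-0.9,0,0],
  [0,0,-0.75,0,0],
  [0,0,0,-0.8,0],
  [0,0,0,-0.8,0],
  [0,0,0,0,0],
])

```text
time: 3.3
tool_pos: [0.476, -0.2374, 0.2011]
tool_rot: [-3.137, -0.003, 1.511]
contact_force: [0.6, 0.6, -0.3]
opening: 0.0003
```

```bash
python3 - <<'E'
from h import *
from cell import vision, sensors
for n,(x0,y0,x1,y1) in {"side":(150,120,400,340),"top":(220,200,400,380)}.items():
    c=vision.read_camera(n); np.savez(n+"1.npz",**c)
    cv2.imwrite(f"pics/{n}1.png",cv2.resize(c["pixels"][y0:y1,x0:x1],None,fx=2.5,fy=2.5,interpolation=cv2.INTER_CUBIC))
print(sensors.observe()["tool_pos"])
E
```

```text
[ 0.47747133 -0.23801133  0.20387223]
```

View pics/side1.png

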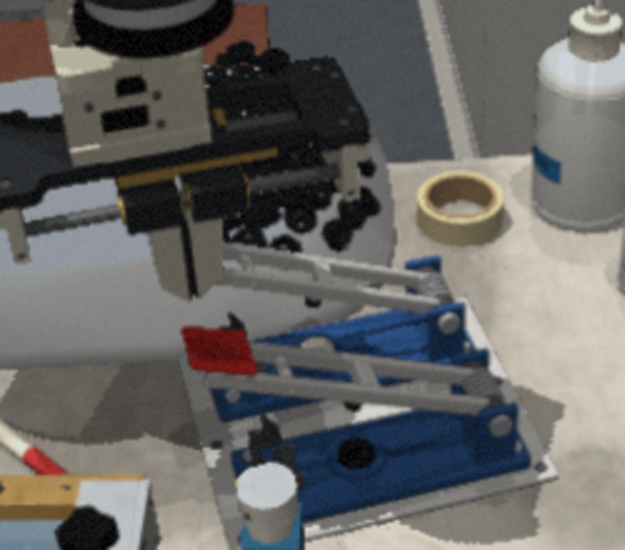

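The shut fingers are lined up with the clamp's line. The tip is above the right-hand clamp's paddle, seen at about (220,350) in the zoomed view, and the black cap is visible at (355,453). Pressing down along the paddle's arc.

Emit:
step_arm([
  [0,0,0,-0.8,0],
  [0,0,0,-0.8,0],
  [0,-0.1,0,-0.48,0],
  [0,-0.1,0,-0.48,0],
  [0,-0.08,0,-0.48,0],
  [0,-0.08,0,-0.48,0],
  [0,-0.06,0,-0.48,0],
  [0,-0.06,0,-0.4,0],
  [0,0,0,0,0],
])

```text
time: 4.3
tool_pos: [0.4657, -0.2382, 0.0938]
tool_rot: [3.141, 0.0, 1.512]
contact_force: [-1.0, -0.1, 2.5]
opening: 0.0003
```

Emit:
step_arm([
  [0,0,0,-0.24,0],
  [0,0,0,-0.24,0],
  [0,0,0,-0.08,0],
  [0,0,0,0,0],
])

```text
time: 4.7
tool_pos: [0.4656, -0.2382, 0.0797]
tool_rot: [3.141, 0.0, 1.512]
contact_force: [-1.4, -0.5, 2.8]
opening: 0.0001
```

Emit:
step_arm([
  [0,0,0,-0.08,0],
  [0,0,0,0,0],
])

```text
time: 4.9
tool_pos: [0.4657, -0.2382, 0.0778]
tool_rot: [3.141, 0.0, 1.512]
contact_force: [-1.2, -0.6, 1.9]
opening: 0.0005
```

```bash
python3 - <<'E'
from h import *
from cell import vision, sensors
c=vision.read_camera("side"); x0,y0,x1,y1=150,120,400,340
cv2.imwrite(f"pics/side2.png",cv2.resize(c["pixels"][y0:y1,x0:x1],None,fx=2.5,fy=2.5,interpolation=cv2.INTER_CUBIC))
s=sensors.observe();print(s["tool_pos"],s["contact_force"])
E
```

```text
[ 0.46565866 -0.23816933  0.07783315] [-1.20311437 -0.97149002  2.17675219]
```

View pics/side2.png

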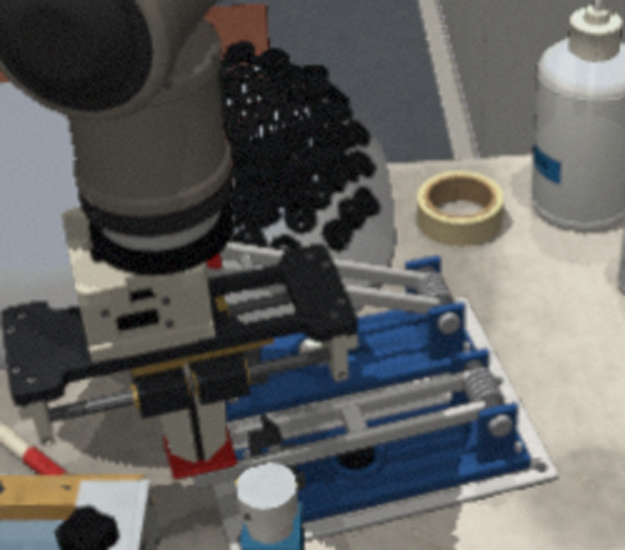

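The arm is level and the tip is about 3 mm past the latched height. The force also dropped slightly, as a catch would cause. I'll press 1 mm more, then let go.

Emit:
step_arm([
  [0,0,0,-0.04,0],
  [0,0,0,0,0],
])

```text
time: 5.15
tool_pos: [0.4656, -0.2381, 0.0768]
tool_rot: [3.141, 0.0, 1.512]
contact_force: [-0.6, -1.3, 1.7]
opening: 0.0006
```

Emit:
step_arm([
  [0,0,0,0.1,0],
  [0,0,0,0.2,0],
  [0,0,0,0.4,0],
  [0,0,0,0.4,0],
  [0,0,0,0,0],
])

```text
time: 5.65
tool_pos: [0.4663, -0.2384, 0.106]
tool_rot: [3.139, 0.001, 1.512]
contact_force: [0.8, 0.4, 0.3]
opening: 0.0
```

```bash
python3 - <<'E'
from h import *
from cell import vision, sensors
c=vision.read_camera("side"); x0,y0,x1,y1=150,120,400,340
cv2.imwrite(f"pics/side3.png",cv2.resize(c["pixels"][y0:y1,x0:x1],None,fx=2.5,fy=2.5,interpolation=cv2.INTER_CUBIC))
s=sensors.observe();print(s["tool_pos"],s["contact_force"])
E
```

```text
[ 0.46593608 -0.23820671  0.10522785] [-0.42419478 -0.31520782 -0.15498604]
```

View pics/side3.png

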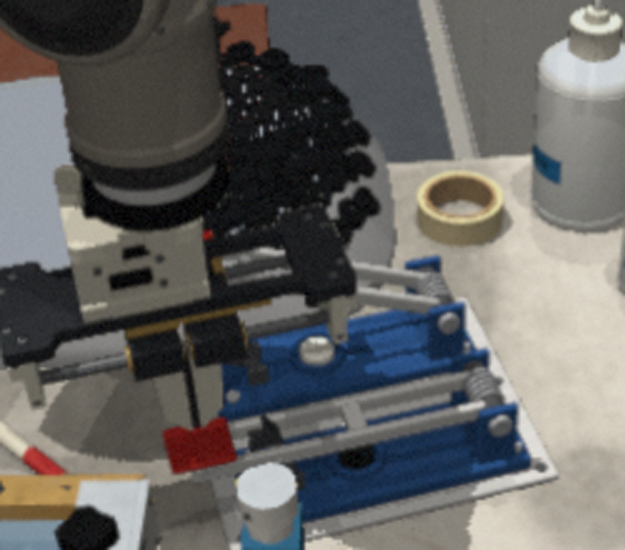

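The arm stays down with its paddle free of the fingers at (200,445), and the black cap is at (355,455). I'll raise the tool well clear and measure.

Emit:
step_arm([
  [0,0,0,0.8,0],
  [0,0,0,1,0],
  [0,0,0,1,0],
  [0,0,0,1,0],
  [0,0,0,1,0],
  [0,-0.5,0,1,0],
  [0,-0.5,0,0.5,0],
  [0,0,0,0,0],
  [0,0,0,0,0],
])

```text
time: 6.6
tool_pos: [0.4405, -0.2379, 0.2613]
tool_rot: [-3.142, -0.0, 1.511]
contact_force: [-0.4, 0.1, -0.4]
opening: 0.0006
```

```bash
python3 - <<'E'
from h import *
from cell import vision, sensors
c=vision.read_camera("side"); x0,y0,x1,y1=150,120,400,340
im=c["pixels"]
cv2.imwrite(f"pics/side4.png",cv2.resize(im[y0:y1,x0:x1],None,fx=2.5,fy=2.5,interpolation=cv2.INTER_CUBIC))
b,g,r=[im[...,i].astype(int) for i in range(3)]
m=((r>100)&(g<60)&(b<60)).astype(np.uint8)
k,l,st,ce=cv2.connectedComponentsWithStats(m)
for i in range(1,k):
    if st[i,4]>60 and 180<ce[i][0]<300:
        v,u=np.where(l==i); print(ce[i],np.median(world(c,np.c_[u,v],c["range_z"][v,u]),0).round(4))
s=sensors.observe();print(s["time"],s["tool_pos"],s["contact_force"])
E
```

```text
[226.671875 218.890625] [ 0.4961 -0.1478  0.1374]
[229.42105263 297.59649123] [ 0.4672 -0.2404  0.0653]
6.65 [ 0.44048787 -0.23777598  0.26077016] [-0.01761507 -0.8464621  -0.50823958]
```

View pics/side4.png

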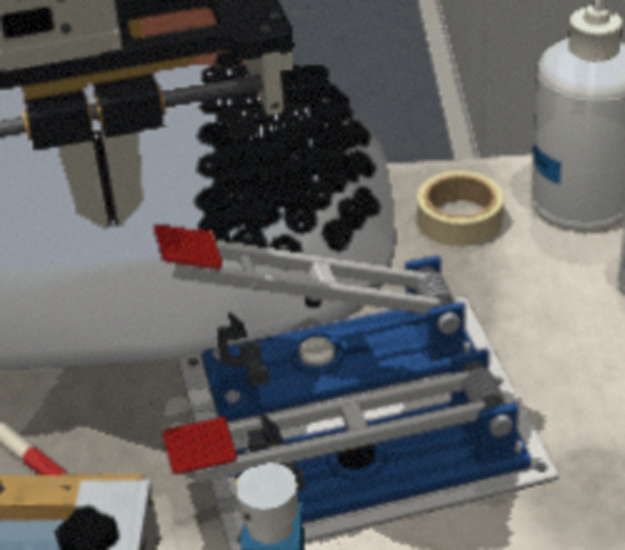

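The black cap's clamp is latched: its paddle is level at 65 mm (zoomed px (200,445)), and the cap is in its nest at (355,455). The white cap's clamp is still raised, with its paddle at 137 mm. The robot is clear of everything.

```bash
python3 -c "
from cell import hand_in
print(hand_in())"
```

```text
the job is handed in; nothing more can be done
None
```

The black cap's clamp, the right-hand one, is latched and the job is handed in at about 6.7 s. I pressed its paddle down along its arc with the shut fingers, to about 4 mm past the latched height, then let go and raised the tool well clear.

**Last checks**
- **Black cap's clamp:** its paddle stayed down at 65 mm, against 64 mm expected, about 2 mm from the predicted latched spot.
- **White cap's clamp:** its paddle is still raised at 137 mm.
- **Black cap:** it is visible in its nest in the side view, partly under the arm. I checked this by eye and did not measure its shift.
- **Contact:** the tool is at z = 0.26 m with only sensor noise on the force reading, so the robot touches nothing.

**Disagreements:** the two cameras differed by 3–5 mm in y on the paddles, and up to about 5 mm in x on the black cap. I used the average for the paddles, which is well within their width. The pressing force I read was 2–3 N, at the low end of the stated 2–8 N.

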